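# Close the split mould in the clamp frame and hold it shut

### The job

One of the two lower mould halves sits in the clamp frame. Pick up the upper half that belongs to it (square cells with square, round with round), guide it onto the dowels and press the mould fully shut against its ejector springs, without ramming it, so that I can swing the clamps over. Finish while still holding it pressed shut, and leave the other two halves, the dropper bottle, the tape roll and the timer where they are.

Things in the scene. Friction and masses are not known exactly. Their poses are not given: they have to be found in the camera images.
- clamp_frame: Low dark steel frame screwed to the bench, 178 (x) x 68 mm (y), bars 10 to 12 mm high round a window in which one lower half sits, long way along x, 1 mm play all round. Origin: centre of the window on the bench. At each end, 76 mm from the centre, a stud with a black knob, 76 mm high, carries a clamp strap swung aside (its inner edge 69 mm from the centre). Fixed.
- cube_lower_face (a point): Lower half of the cube mould: loose brass block 112 (x) x 44 (y) x 26 mm high, 0.85 kg, two square pockets 28 mm across, 14 mm deep, centred at x +-20 mm. This point: middle of its upward parting face. Two bullet-nosed steel dowels stand on the face at x +-45 mm, y 0: 10 mm thick, 18 mm tall, the top 9 mm tapering to 4 mm. Two spring pins stand 5 mm proud of it.
- cyl_lower_face (a point): Lower half of the cylinder mould: loose aluminium block 112 (x) x 44 (y) x 26 mm high, 0.85 kg, two round pockets 28 mm across, 14 mm deep, centred at x +-20 mm. This point: middle of its upward parting face. Two bullet-nosed steel dowels stand on the face at x +45, y +11 mm and x -45, y -11 mm: 10 mm thick, 18 mm tall, the top 9 mm tapering to 4 mm. Two spring pins stand 5 mm proud of it.
- cube_upper_mid (a point): Upper half of the cube mould: brass plate 112 (x) x 44 (y) x 22 mm high, 0.3 kg, two square openings 28 mm across right through; right way up. This point: its middle, half-way up. Two 11.5 mm dowel holes at x +-45 mm, y 0; also fits turned by half a turn. Grip the plain long sides, 44 mm apart. Fully shut, this point is 11 mm above the lower half's face; on unpressed pins 16 mm.
- cyl_upper_mid (a point): Upper half of the cylinder mould: aluminium plate 112 (x) x 44 (y) x 22 mm high, 0.3 kg, two round openings 28 mm across right through; right way up. This point: its middle, half-way up. Two 11.5 mm dowel holes at x +45, y +11 mm and x -45, y -11 mm; also fits turned by half a turn. Grip the plain long sides, 44 mm apart. Fully shut, this point is 11 mm above the lower half's face; on unpressed pins 16 mm.
- cube_pin0 (a joint): Spring ejector pin of the cube lower half, 6 mm thick, in its parting face between the pockets, 13 mm from the middle towards +y. Value: how far it is pressed in, 0 = standing 5 mm proud, 0.005 = flush (mould shut). The two pins together start to give at about 5 N and take about 12 N to go flush, the upper half's own weight of 3 N included.
- cube_pin1 (a joint): Spring ejector pin of the cube lower half, 6 mm thick, in its parting face between the pockets, 13 mm from the middle towards -y. Value: how far it is pressed in, 0 = standing 5 mm proud, 0.005 = flush (mould shut). The two pins together start to give at about 5 N and take about 12 N to go flush, the upper half's own weight of 3 N included.
- cyl_pin0 (a joint): Spring ejector pin of the cylinder lower half, 6 mm thick, in its parting face between the pockets, 13 mm from the middle towards +y. Value: how far it is pressed in, 0 = standing 5 mm proud, 0.005 = flush (mould shut). The two pins together start to give at about 5 N and take about 12 N to go flush, the upper half's own weight of 3 N included.
- cyl_pin1 (a joint): Spring ejector pin of the cylinder lower half, 6 mm thick, in its parting face between the pockets, 13 mm from the middle towards -y. Value: how far it is pressed in, 0 = standing 5 mm proud, 0.005 = flush (mould shut). The two pins together start to give at about 5 N and take about 12 N to go flush, the upper half's own weight of 3 N included.
- tape_roll_mid (a point): Roll of masking tape, 66 mm across, 19 mm high, lying flat; its centre. To be left alone.
- dropper_mid (a point): Amber glass dropper bottle with a black rubber top, 32 mm across, 96 mm tall, standing; its centre. To be left alone.
- timer_mid (a point): White lab timer, 62 x 62 x 19 mm, lying flat; its centre. To be left alone.

How it is judged (in metres and radians):
On the way, in this order (a step that is already met when the one before it is completed fails the run):
1. the upper half that matches the lower half in the frame is lifted off the bench (((horizontal distance between cube_lower_face and clamp_frame below 0.03 m and height (world z) of cube_upper_mid above 0.05 m) or (horizontal distance between cyl_lower_face and clamp_frame below 0.03 m and height (world z) of cyl_upper_mid above 0.05 m))), for 0.2 s.
2. it sits on the dowels of that lower half and is pressed shut (((horizontal distance between cube_lower_face and clamp_frame below 0.03 m and horizontal distance between cube_upper_mid and cube_lower_face below 0.003 m and angle between the x axis of cube_upper_mid and the x axis of cube_lower_face, either way round below 0.05 rad and angle between the z axis of cube_upper_mid and the z axis of cube_lower_face, either way round below 0.03 rad and z of cube_upper_mid in the frame of cube_lower_face between 0.008 and 0.0125 m and angle between cube_lower_face's own z axis and vertical below 0.03 rad and contact force between the fingers and cube_upper above 2 N and linear speed of cube_upper below 0.02 m/s) or (horizontal distance between cyl_lower_face and clamp_frame below 0.03 m and horizontal distance between cyl_upper_mid and cyl_lower_face below 0.003 m and angle between the x axis of cyl_upper_mid and the x axis of cyl_lower_face, either way round below 0.05 rad and angle between the z axis of cyl_upper_mid and the z axis of cyl_lower_face, either way round below 0.03 rad and z of cyl_upper_mid in the frame of cyl_lower_face between 0.008 and 0.0125 m and angle between cyl_lower_face's own z axis and vertical below 0.03 rad and contact force between the fingers and cyl_upper above 2 N and linear speed of cyl_upper below 0.02 m/s))), for 0.3 s.
At the end, for the whole second after the job is handed in: The matching upper half is on the dowels of the lower half that sits in the clamp frame, within 3 mm and 3 degrees of square, shut to a gap of at most 1.5 mm against the ejector pins, with the fingers pressing on it (over 2 N), and stays so (((horizontal distance between cube_lower_face and clamp_frame below 0.03 m and horizontal distance between cube_upper_mid and cube_lower_face below 0.003 m and angle between the x axis of cube_upper_mid and the x axis of cube_lower_face, either way round below 0.05 rad and angle between the z axis of cube_upper_mid and the z axis of cube_lower_face, either way round below 0.03 rad and z of cube_upper_mid in the frame of cube_lower_face between 0.008 and 0.0125 m and angle between cube_lower_face's own z axis and vertical below 0.03 rad and contact force between the fingers and cube_upper above 2 N and linear speed of cube_upper below 0.02 m/s) or (horizontal distance between cyl_lower_face and clamp_frame below 0.03 m and horizontal distance between cyl_upper_mid and cyl_lower_face below 0.003 m and angle between the x axis of cyl_upper_mid and the x axis of cyl_lower_face, either way round below 0.05 rad and angle between the z axis of cyl_upper_mid and the z axis of cyl_lower_face, either way round below 0.03 rad and z of cyl_upper_mid in the frame of cyl_lower_face between 0.008 and 0.0125 m and angle between cyl_lower_face's own z axis and vertical below 0.03 rad and contact force between the fingers and cyl_upper above 2 N and linear speed of cyl_upper below 0.02 m/s))); the arm keeps its last pose, push and grip.
It fails at once if an upper half is moved that does not belong to the lower half in the frame (by more than 30 mm) ((horizontal distance between cube_lower_face and clamp_frame below 0.03 m and distance of cyl_upper_mid from where it was at the start of the episode above 0.03 m) or (horizontal distance between cyl_lower_face and clamp_frame below 0.03 m and distance of cube_upper_mid from where it was at the start of the episode above 0.03 m)).
It fails at once if a lower half is shifted by more than 20 mm (distance of any of cube_lower_face, cyl_lower_face from where it was at the start of the episode above 0.02 m).
It fails at once if the halves are rammed together with more than 60 N (contact force between cube_upper and cube_lower above 60 N or contact force between cyl_upper and cyl_lower above 60 N).
It fails at once if the tape, dropper bottle or timer is moved by more than 30 mm (distance of any of tape_roll_mid, dropper_mid, timer_mid from where it was at the start of the episode above 0.03 m).
It also fails if it takes over 42 s, if anything falls off the work surface, if the arm or the gripper's body presses on something with over 40 N, if the wrist force passes 120 N, or if a joint passes its speed limit or range.

### The arm

A 6-joint arm with a two-finger parallel gripper is mounted at the origin on the work surface; the furniture and walls round the work are solid. World frame = base frame: x ahead of the robot, y to its left, z up, the work surface at z = 0. Lengths are in mm, angles in rad, forces in N, time in s.
With the tool pointing down it reaches from about 275 to 1000 mm from the base axis. Payload 8.4 kg.
Tool frame: the origin (TCP) lies on the centre line of the jaws, within the pads' length; the fingertips stand r.tip_reach ahead of it and the grasp point (between the pads) lies 11 mm behind it (r.tip_reach is the distance from the TCP to the fingertips, in mm); z points along the fingers, y is the line along which they close (so a half turn about z gives the same grasp; the last joint's range is limited). The gripper opens to 85 mm and grips with 20 to 120 N. Pads are 22 mm wide; open, the fingers measure 114 mm over their backs; the gripper's body (76 mm by 85 mm) begins 54 mm behind the grasp point. The pads swing forward as they close: fully open they stand 13 mm farther back than shut.
Start: joints at [-1.195, 0.353, 1.633, -0, 1.155, -0.002], TCP at [230.546, -580.927, 206.181] pointing down, gripper open.
Joint ranges: [-2.63, 2.63], [-0.92, 2.1], [0.06, 2.66], [-1.3, 4.44], [0, 2.69], [-3.02, 3.02]. Speed limits (rad/s): [2.22, 2.22, 2.79, 3.14, 3.14, 3.14].

### API

Orientations are given as [roll, pitch, yaw] about the fixed x, y, z axes, in that order (R = Rz(yaw) Ry(pitch) Rx(roll)).
In Python, from rig import r gives the robot as it stands.
- The arm moves only by the tool carry_out, never from a script. Its argument "targets" is a list of rows, each an object with "dp": the shift along the tool's x, y, z in mm, a list of three; "yaw": the turn about the tool's z in degrees. A call has 1 to 12 rows; each row is the pose to reach, as a shift and turn from the pose commanded when the call began, along the tool's axes at that moment; what a row does not reach only later rows make up. A row lasts 1/8 s, in which the tool goes at most 62.5 mm and 10.7 degrees, less where a joint would pass 70% of its speed; a pose out of reach is approached as far as the arm can. A call with a gripper value outside its range is refused whole. "fingers" is the opening, from -1 (shut) to 1 (fully open), so that 0 is half open, set as the call begins (left out, the last holds). The fingers move at their own pace and stop on an object; "grip_force" is the grip in N (left out, the last holds). Time passes only in rows, so rows that repeat a pose let the fingers close. It gives the time, the measured TCP pose, the force, the opening and the grip force at its end, in the units of the state.
- r.sense(): the state, without advancing time (a new reading comes with each control period).
- r.grab_frame(name): name is "scene" or "top" or "wrist"; returns the picture (420x560x3 uint8, red, green, blue); there is no depth.
- r.get_calibration(name): a dict with "fx", "fy", "cx", "cy" (pixels), "rvec" (rotation vector, rad) and "tvec" (3), from world to camera coordinates, as OpenCV has them. Camera axes: x right, y down, z forward; pixel columns grow to the right and rows downward; lengths in mm; the calibration is good to about 2 mm. A picture is of the moment at which its call begins: read the wrist's pose just before it. get_calibration takes no time and is no camera call; for the wrist camera it gives the pose at the moment of the call.
- r.sign_off(): hands the job in; it is judged then, once.
The state is a dict: "clock": time; "qpos": joint angles; "qvel": joint speeds; "joint_efforts": joint torques, N m; "eef_pos": TCP position; "tcp_rot": TCP orientation; "contact_force": force on the tool from outside, world axes, zero at the start; "wrist_torque": the same for the moment, N m; "opening": opening from 0.0 (shut) to 1.0 (fully open); "grasp_force": force on a finger pad.
Only numpy, scipy, OpenCV 4.12 (cv2) and the standard library are available. Lean on these libraries where they do the work, as an engineer would, in place of code of your own. Each camera call takes 0.05 s, during which the arm holds its last target. There are 200 camera calls.

## Working session

There is one attempt and no reset: what is moved stays moved. The work goes in short steps, Python scripts to look and compute and a tool call to move; the robot and the scene stay as the last step left them, time stands still between calls to the robot, and variables do not carry over. Pictures are saved under pics/ and viewed, at most 10 in all, crops included, and the job is handed in when it is done.

Besides the shell and the picture viewer there is one more tool, called after "Call:" as name(argument=value, ...), one argument or row to a line, values as JSON. carry_out: Moves the arm, as the interface text tells. Its arguments: {"type":"object","properties":{"targets":{"type":"array","items":{"type":"object","properties":{"dp":{"type":"array","items":{"type":"number"}},"yaw":{"type":"number"}}}},"fingers":{"type":"number"},"grip_force":{"type":"number"}},"required":["targets"]}

```bash
mkdir -p pics
cat > h.py <<'E'
from rig import r
import numpy as np, cv2
def shot(n,f):
    c=r.get_calibration(n); im=r.grab_frame(n); cv2.imwrite('pics/'+f,im[:,:,::-1]); return c,im
def w(c,uv,z):
    R=cv2.Rodrigues(np.array(c['rvec'],float))[0]; t=np.array(c['tvec'],float).ravel()
    o=-R.T@t; d=R.T@np.array([(uv[0]-c['cx'])/c['fx'],(uv[1]-c['cy'])/c['fy'],1.])
    return o+d*(z-o[2])/d[2]
E
python3 - <<'E'
from h import *
for n in('top','scene'): c,_=shot(n,n+'.png'); print(c)
print(r.sense(),r.tip_reach)
E
```

```text
{'fx': 420.5875950607195, 'fy': 420.5875950607195, 'cx': 287.20470961579684, 'cy': 214.98912892799518, 'rvec': array([ 2.15139383, -2.14451062,  0.09522562]), 'tvec': array([ 87.5989408 , 436.03837704, 951.15171571])}
{'fx': 507.13390086295965, 'fy': 507.13390086295965, 'cx': 283.6553764402165, 'cy': 208.1413121599275, 'rvec': array([ 2.01172642, -0.75346341,  0.40048812]), 'tvec': array([-290.03870184,  236.62548635,  925.56446153])}
{'clock': 0.1, 'qpos': array([-1.19539629e+00,  3.53596704e-01,  1.63405546e+00,  1.95316594e-05,
        1.15519338e+00, -2.40178902e-03]), 'qvel': array([-0.00104954, -0.00064042, -0.00143594,  0.00140685, -0.00183129,
       -0.00111526]), 'joint_efforts': array([ 2.03314652e-03, -6.06350899e+01, -3.42818677e+01,  6.01337160e-05,
        3.96052215e-03, -2.86513648e-05]), 'eef_pos': array([ 230.38706392, -580.4980978 ,  205.52748658]), 'tcp_rot': array([-3.14033981e+00, -2.08682264e-05,  3.77793916e-01]), 'contact_force': array([ 0.21350599, -0.0584269 ,  0.03284528]), 'wrist_torque': array([-0.00098451, -0.06790602,  0.02413484]), 'grasp_force': 0.0, 'opening': 0.9964736398158572} 8.0
```

View pics/top.png

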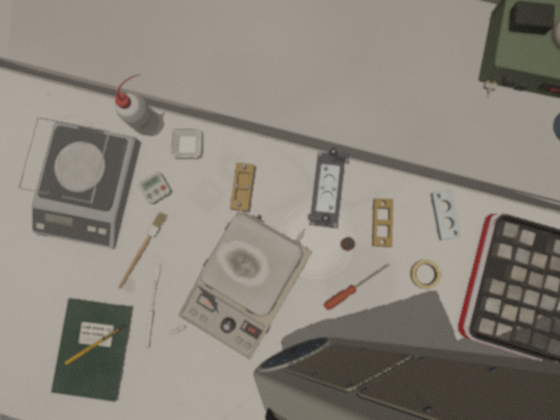

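View pics/scene.png

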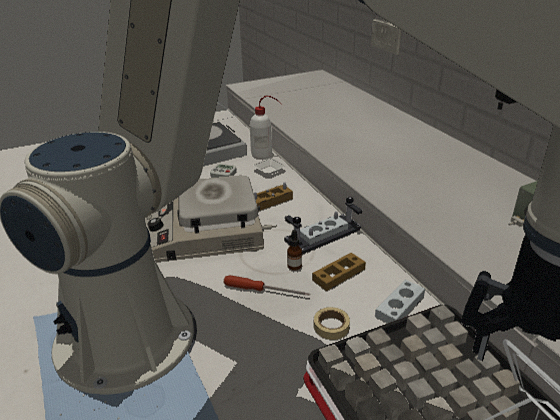

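The frame near (327,188) in the top view holds the aluminium half. A second aluminium plate lies at (445,215), and brass pieces lie at (243,187) and (382,222). I'll enlarge the frame and that plate.

Run:
```python
from h import *
im=cv2.imread('pics/top.png')[140:250,300:470]
cv2.imwrite('pics/c1.png',cv2.resize(im,None,fx=4.7,fy=4.7,interpolation=cv2.INTER_CUBIC))
c=r.get_calibration('top')
for n,p,z in(('frame',(327,188),26),('upper',(445,215),22),('drop',(347,243),96),('cubeup',(382,222),22),('tape',(426,274),19),('box',(500,280),40)): print(n,w(c,p,z).round(1))
```

```text
frame [499.5  -3.8  26. ]
upper [ 436.9 -275.8   22. ]
drop [367.7 -40.9  96. ]
cubeup [ 420.3 -130.7   22. ]
tape [ 301.4 -228.7   19. ]
box [ 289.5 -385.    40. ]
```

View pics/c1.png

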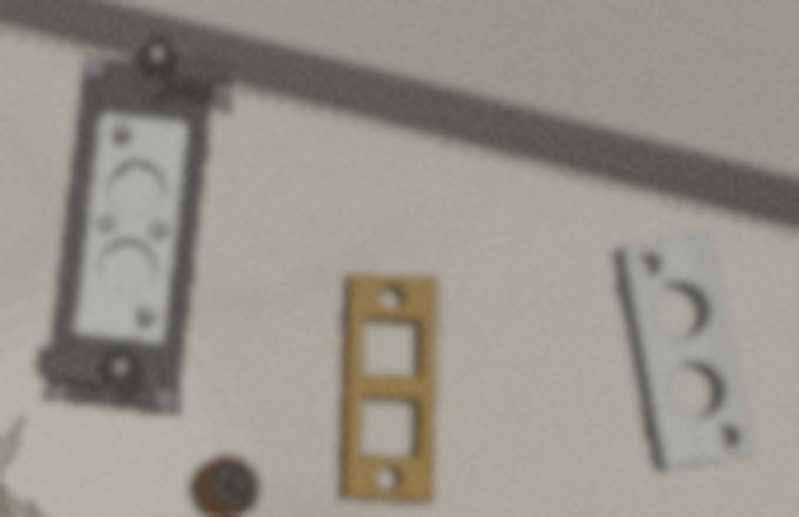

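The frame holds the cylinder lower half, with dowels at crop (121,135) and (145,318). The matching aluminium upper half is on the right, with its holes at crop (652,263) and (731,436).

Run:
```python
from h import *
c=r.get_calibration('top')
f=lambda p:((p[0]+.5)/4.7-.5+300,(p[1]+.5)/4.7-.5+140)
def rep(n,ps,z):
    P=np.array([w(c,f(p),z) for p in ps])[:,:2]; m=P.mean(0)
    a=(P[0]+P[1]-P[2]-P[3]); print(n,P.round(0).tolist(),m.round(1),'xaxis yaw',np.degrees(np.arctan2(a[1],a[0])).round(1))
rep('up',[(625,248),(706,240),(748,458),(660,468)],22)
rep('low',[(100,115),(188,122),(163,345),(72,333)],26)
for n,a,b,z in(('holes',(652,263),(731,436),22),('dowels',(121,135),(145,318),44)):
    A,B=[w(c,f(p),z)[:2] for p in(a,b)]; d=A-B; print(n,(A+B)/2,'L',np.hypot(*d),'yaw',np.degrees(np.arctan2(d[1],d[0])-np.arctan2(22,90)))
s=r.sense(); print(s['eef_pos'],np.degrees(s['tcp_rot']))
k=r.get_calibration('wrist'); R=cv2.Rodrigues(k['rvec'])[0]; print('wristcam',-R.T@k['tvec'].ravel(),R[2],k['fx'])
```

```text
up [[490.0, -249.0], [494.0, -289.0], [386.0, -305.0], [381.0, -262.0]] [ 437.6 -276.5] xaxis yaw 7.7
low [[557.0, 10.0], [553.0, -34.0], [441.0, -20.0], [447.0, 25.0]] [499.2  -4.8] xaxis yaw -7.1
holes [ 439.50324171 -279.78382111] L 92.59582778278764 yaw 8.564054290303718
dowels [496.95503189  -4.59441356] L 91.33318339231218 yaw -6.74961893135425
[ 230.38706392 -580.4980978   205.52748658] [-1.79928217e+02 -1.19566130e-03  2.16459969e+01]
wristcam [ 293.87308746 -555.69733371  373.61255946] [-0.24684091 -0.09804051 -0.96408383] 312.25496642478515
```

Call:
carry_out(
  targets=[
    {"dp": [30,-20,0],"yaw": 2},
    {"dp": [75,-50,5],"yaw": 4},
    {"dp": [120,-80,10],"yaw": 6},
    {"dp": [165,-110,15],"yaw": 8},
    {"dp": [210,-140,20],"yaw": 10},
    {"dp": [250,-170,26],"yaw": 12},
    {"dp": [285,-192,32],"yaw": 13.6},
    {"dp": [304.5,-205,36],"yaw": 13.6},
    {"dp": [304.5,-205,36],"yaw": 13.6},
    {"dp": [304.5,-205,36],"yaw": 13.6},
  ],
)

```text
clock: 1.35
eef_pos: [437.6, -278.5, 170.2]
tcp_rot: [3.141, 0.0, 0.141]
contact_force: [-0.8, 0.3, -1.1]
opening: 1.0
grasp_force: 0.0
```

Run:
```python
from h import *
s=r.sense(); print(s['clock'],s['eef_pos'],np.degrees(s['tcp_rot']),s['qvel'].round(3))
c,im=shot('wrist','w1.png'); print(w(c,(280,210),22)); 
import pickle; pickle.dump(c,open('w1.pkl','wb'))
```

```text
1.35 [ 437.61785277 -278.45025756  170.15370082] [1.79993830e+02 2.22379538e-02 8.06441426e+00] [-0.015 -0.003 -0.002  0.002  0.     0.003]
[ 419.3986048  -286.03448065   22.        ]
```

View pics/w1.png

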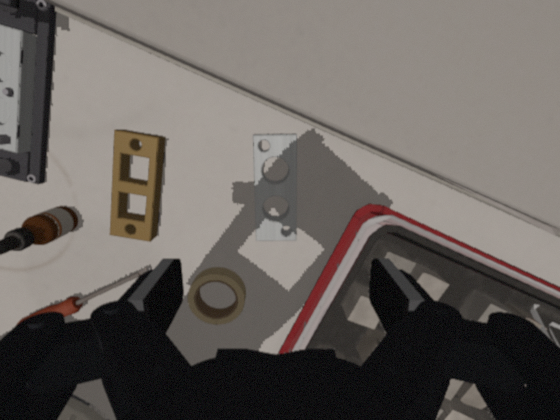

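The wrist view shows the aluminium plate with corners at about (254,134), (296,133), (297,241) and (256,241), and holes at (264,145) and (287,231).

Run:
```python
from h import *
import pickle; c=pickle.load(open('w1.pkl','rb'))
P=np.array([w(c,p,22)[:2] for p in[(254,134),(296,133),(297,241),(256,241)]]); a=P[0]+P[1]-P[2]-P[3]
print(P.round(1).tolist(),P.mean(0),np.degrees(np.arctan2(a[1],a[0])))
A,B=[w(c,p,22)[:2] for p in[(264,145),(287,231)]]; d=A-B; print((A+B)/2,np.hypot(*d),np.degrees(np.arctan2(d[1],d[0])-np.arctan2(22,90)))
im=cv2.imread('pics/w1.png')[120:255,225:325]; cv2.imwrite('pics/c2.png',cv2.resize(im,None,fx=4.4,fy=4.4,interpolation=cv2.INTER_CUBIC))
```

```text
[[492.6, -249.5], [499.4, -290.3], [387.6, -309.2], [381.4, -265.4]] [ 440.24695774 -278.60389939] 8.857429592398155
[ 440.42137189 -278.73158019] 93.39065789841857 9.041919870703437
```

View pics/c2.png

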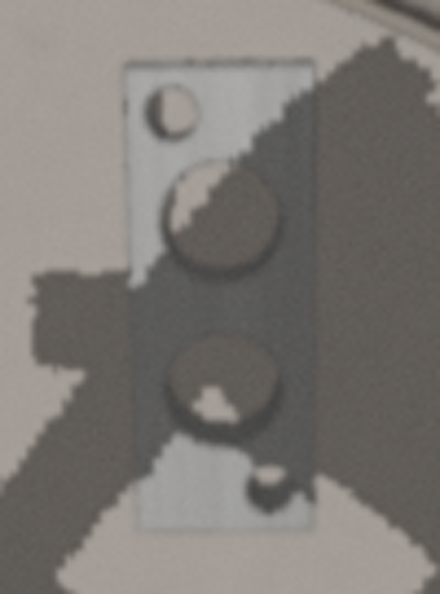

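Call:
carry_out(
  targets=[
    {"dp": [1,0.3,20],"yaw": -0.5},
    {"dp": [2.3,0.5,50],"yaw": -1},
    {"dp": [2.3,0.5,80],"yaw": -1},
    {"dp": [2.3,0.5,110],"yaw": -1},
    {"dp": [2.3,0.5,130],"yaw": -1},
    {"dp": [2.3,0.5,145],"yaw": -1},
    {"dp": [2.3,0.5,155],"yaw": -1},
    {"dp": [2.3,0.5,159],"yaw": -1},
    {"dp": [2.3,0.5,159],"yaw": -1},
  ],
  fingers=0.6,
)

```text
clock: 2.52
eef_pos: [440.4, -278.4, 11.3]
tcp_rot: [3.141, -0.0, 0.158]
contact_force: [-0.2, 0.8, 0.3]
opening: 0.802
grasp_force: 0.0
```

Call:
carry_out(
  targets=[
    {"dp": [0,0,0],"yaw": 0},
    {"dp": [0,0,0],"yaw": 0},
    {"dp": [0,0,0],"yaw": 0},
    {"dp": [0,0,0],"yaw": 0},
    {"dp": [0,0,0],"yaw": 0},
    {"dp": [0,0,0],"yaw": 0},
    {"dp": [0,0,0],"yaw": 0},
    {"dp": [0,0,0],"yaw": 0},
  ],
  fingers=-1,
  grip_force=60,
)

```text
clock: 3.52
eef_pos: [440.3, -278.2, 11.2]
tcp_rot: [3.142, 0.0, 0.158]
contact_force: [-0.6, 0.5, -0.8]
opening: 0.0
grasp_force: 0.0
```

Run:
```python
from h import *
s=r.sense(); print(s)
c,im=shot('wrist','w2.png')
```

```text
{'clock': 3.525, 'qpos': array([-5.66436406e-01,  4.68724613e-01,  1.99551933e+00, -1.53064486e-05,
        6.77355972e-01,  8.46452271e-01]), 'qvel': array([-0.0021938 , -0.00131627,  0.00158978, -0.00015995,  0.00087354,
       -0.0008644 ]), 'joint_efforts': array([ 2.47779710e-03, -5.54357672e+01, -2.11041999e+01,  3.47354116e-04,
        1.12976093e-03,  4.85448174e-05]), 'eef_pos': array([ 440.29986456, -278.23627074,   11.18711329]), 'tcp_rot': array([3.14159028e+00, 1.17931336e-05, 1.57919578e-01]), 'contact_force': array([-0.5566204 ,  0.54043141, -0.80415153]), 'wrist_torque': array([ 0.04434883, -0.01267855, -0.0326338 ]), 'grasp_force': 0.0, 'opening': 0.00013669947744824592}
```

View pics/w2.png

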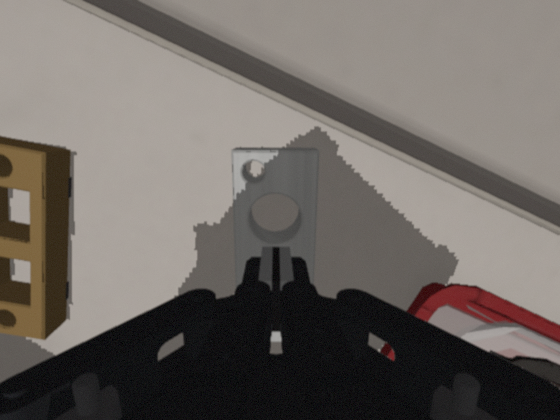

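The wrist view shows the fingers shut at about (276,265) over the plate, which hasn't moved, so the grasp missed. I'll find out how high the tips really are.

Run:
```python
from h import *
s=r.sense(); print(r.tip_reach)
c=r.get_calibration('wrist'); R=cv2.Rodrigues(c['rvec'])[0]; print(-R.T@c['tvec'].ravel())
K=np.array([[c['fx'],0,c['cx']],[0,c['fy'],c['cy']],[0,0,1]])
y=s['tcp_rot'][2]; ux=np.array([np.cos(y),np.sin(y),0]); uy=np.array([-np.sin(y),np.cos(y),0])
for z in(3,15,25,40,60):
    q=[s['eef_pos']*[1,1,0]+[0,0,z]+a*ux+b*uy for a,b in((11,14.5),(11,-14.5),(0,0))]
    print(z,cv2.projectPoints(np.array(q),c['rvec'],c['tvec'],K,None)[0].reshape(-1,2).round(0).tolist())
print('plate centre',cv2.projectPoints(np.array([[440.3,-278.7,22.]]),c['rvec'],c['tvec'],K,None)[0].ravel())
im=r.grab_frame('scene')[240:340,340:460]; cv2.imwrite('pics/s2.png',cv2.resize(im[:,:,::-1],None,fx=5,fy=5,interpolation=cv2.INTER_CUBIC))
```

```text
8.0
[ 507.62755798 -267.492043    179.24691033]
3 [[251.0, 224.0], [300.0, 224.0], [275.0, 241.0]]
15 [[249.0, 231.0], [301.0, 231.0], [275.0, 249.0]]
25 [[248.0, 237.0], [303.0, 237.0], [275.0, 256.0]]
40 [[245.0, 248.0], [306.0, 248.0], [275.0, 269.0]]
60 [[241.0, 266.0], [310.0, 266.0], [275.0, 290.0]]
plate centre [276.17667072 254.11262986]
```

View pics/s2.png

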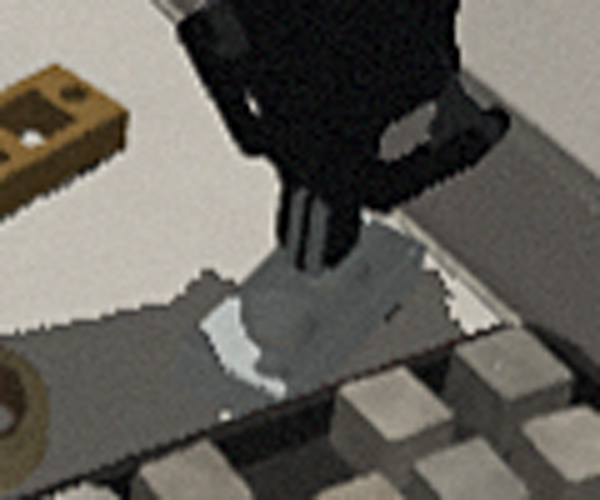

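The scene crop shows the finger tips ending at about (315,268), clearly above the plate. I'll work out that height.

Run:
```python
from h import *
c=r.get_calibration('scene'); K=np.array([[c['fx'],0,c['cx']],[0,c['fy'],c['cy']],[0,0,1]])
s=r.sense(); p=s['eef_pos']
y=s['tcp_rot'][2]; ux=np.array([np.cos(y),np.sin(y),0]); uy=np.array([-np.sin(y),np.cos(y),0])
pr=lambda q:(((cv2.projectPoints(np.array(q,float),c['rvec'],c['tvec'],K,None)[0].reshape(-1,2)-[340,240])*5)).round(0).tolist()
for z in(3,11,22,30,40): print(z,pr([p*[1,1,0]+[0,0,z]+a*ux+b*uy for a,b in((-11,8),(-11,-8),(11,-8),(0,0))]))
o=np.array([440.3,-278.7,22]); print('plate corners',pr([o+a*ux+b*uy for a,b in((56,22),(56,-22),(-56,-22),(-56,22))]))
o=o-[0,0,22]; print('plate bottom',pr([o+a*ux+b*uy for a,b in((56,22),(56,-22),(-56,-22),(-56,22))]))
```

```text
3 [[266.0, 331.0], [303.0, 350.0], [331.0, 319.0], [299.0, 325.0]]
11 [[268.0, 316.0], [305.0, 334.0], [334.0, 304.0], [301.0, 310.0]]
22 [[271.0, 294.0], [308.0, 312.0], [337.0, 282.0], [304.0, 288.0]]
30 [[273.0, 278.0], [311.0, 296.0], [339.0, 266.0], [306.0, 272.0]]
40 [[276.0, 258.0], [314.0, 276.0], [342.0, 246.0], [309.0, 252.0]]
plate corners [[326.0, 193.0], [426.0, 238.0], [282.0, 394.0], [178.0, 341.0]]
plate bottom [[320.0, 235.0], [419.0, 281.0], [276.0, 438.0], [174.0, 385.0]]
```

The tips stand about 29 mm behind the reported TCP when shut, not 8 mm ahead of it. I'll open, go lower while watching the force, and grip again.

Call:
carry_out(
  targets=[
    {"dp": [0,0,-8],"yaw": 0},
    {"dp": [0,0,-8],"yaw": 0},
    {"dp": [0,0,-8],"yaw": 0},
    {"dp": [0,0,-8],"yaw": 0},
    {"dp": [0,0,-8],"yaw": 0},
    {"dp": [0,0,-8],"yaw": 0},
    {"dp": [0,0,5],"yaw": 0},
    {"dp": [0,0,15],"yaw": 0},
    {"dp": [0,0,24],"yaw": 0},
    {"dp": [0,0,30],"yaw": 0},
    {"dp": [0,0,30],"yaw": 0},
  ],
  fingers=0.6,
)

```text
clock: 5.0
eef_pos: [439.9, -278.0, -19.4]
tcp_rot: [-3.141, 0.001, 0.158]
contact_force: [-0.0, 0.2, 1.0]
opening: 0.798
grasp_force: 0.0
```

Run:
```python
from h import *
s=r.sense(); print(s['eef_pos'],s['contact_force'],s['opening'])
im=r.grab_frame('wrist'); a=r.grab_frame('scene')[220:340,340:460]
o=np.hstack([cv2.resize(im,(480,360)),cv2.resize(a,(300,360),interpolation=cv2.INTER_CUBIC)]) ; a5=cv2.resize(a,(600,600),interpolation=cv2.INTER_CUBIC)
cv2.imwrite('pics/s3.png',a5[:,:,::-1])
```

```text
[ 439.93381676 -278.00019273  -19.43733176] [-0.01003668  0.20633498  0.96115112] 0.7984868275004897
```

View pics/s3.png

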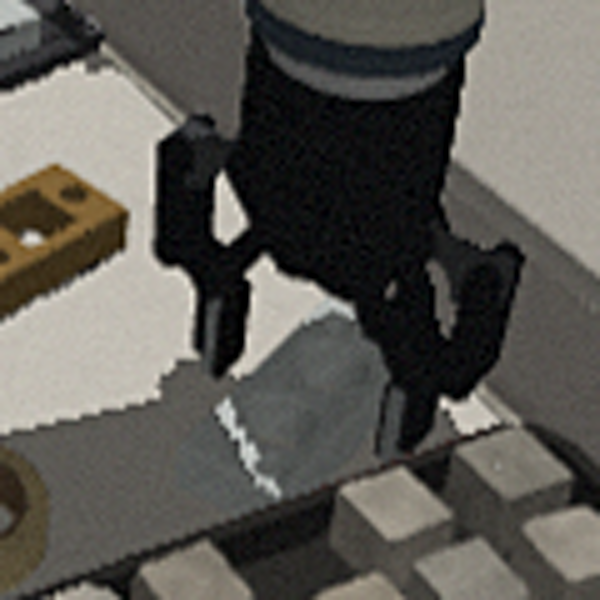

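The fingers now straddle the plate, with tips at (215,375) and (390,455), and there is no bench contact. I'll compute the tip height.

Run:
```python
from h import *
c=r.get_calibration('scene'); K=np.array([[c['fx'],0,c['cx']],[0,c['fy'],c['cy']],[0,0,1]])
s=r.sense(); p=s['eef_pos']
y=s['tcp_rot'][2]; ux=np.array([np.cos(y),np.sin(y),0]); uy=np.array([-np.sin(y),np.cos(y),0])
pr=lambda q:(((cv2.projectPoints(np.array(q,float),c['rvec'],c['tvec'],K,None)[0].reshape(-1,2)-[340,220])*5)).round(0).tolist()
for z in(5,12,20,28): print(z,pr([p*[1,1,0]+[0,0,z]+a*ux+b*uy for a,b in((-11,34),(-11,-34),(11,34),(11,-34))]))
```

```text
5 [[209.0, 398.0], [365.0, 476.0], [238.0, 369.0], [393.0, 445.0]]
12 [[210.0, 385.0], [368.0, 462.0], [239.0, 356.0], [396.0, 431.0]]
20 [[212.0, 369.0], [370.0, 446.0], [241.0, 340.0], [398.0, 415.0]]
28 [[214.0, 353.0], [373.0, 430.0], [243.0, 325.0], [401.0, 399.0]]
```

Call:
carry_out(
  targets=[
    {"dp": [0,0,4],"yaw": 0},
    {"dp": [0,0,7],"yaw": 0},
    {"dp": [0,0,7],"yaw": 0},
  ],
)

```text
clock: 5.48
eef_pos: [440.1, -278.1, -26.0]
tcp_rot: [-3.141, 0.0, 0.158]
contact_force: [0.1, 0.8, -0.3]
opening: 0.799
grasp_force: 0.0
```

Call:
carry_out(
  targets=[
    {"dp": [0,0,0],"yaw": 0},
    {"dp": [0,0,0],"yaw": 0},
    {"dp": [0,0,0],"yaw": 0},
    {"dp": [0,0,0],"yaw": 0},
    {"dp": [0,0,0],"yaw": 0},
    {"dp": [0,0,0],"yaw": 0},
  ],
  fingers=-1,
  grip_force=60,
)

```text
clock: 6.22
eef_pos: [440.4, -278.3, -25.5]
tcp_rot: [3.141, -0.0, 0.158]
contact_force: [-0.4, 0.6, 5.3]
opening: 0.5
grasp_force: 61.7
```

Call:
carry_out(
  targets=[
    {"dp": [0,0,-4],"yaw": 0},
    {"dp": [0,0,-12],"yaw": 0},
    {"dp": [0,0,-25],"yaw": 0},
    {"dp": [0,0,-45],"yaw": 0},
    {"dp": [0,0,-65],"yaw": 0},
    {"dp": [0,0,-85],"yaw": 0},
    {"dp": [0,0,-97],"yaw": 0},
    {"dp": [0,0,-100],"yaw": 0},
    {"dp": [0,0,-100],"yaw": 0},
  ],
)

```text
clock: 7.35
eef_pos: [440.1, -278.1, 74.0]
tcp_rot: [-3.141, 0.0, 0.158]
contact_force: [-0.2, 0.4, -2.6]
opening: 0.501
grasp_force: 61.2
```

Call:
carry_out(
  targets=[
    {"dp": [4,-10,0],"yaw": 1},
    {"dp": [12,-30,0],"yaw": 4},
    {"dp": [23,-57,0],"yaw": 7},
    {"dp": [34,-84,0],"yaw": 10},
    {"dp": [45,-111,0],"yaw": 13},
    {"dp": [55,-137,0],"yaw": 15},
    {"dp": [63,-156,0],"yaw": 16},
    {"dp": [66,-165,0],"yaw": 16},
    {"dp": [66,-165,0],"yaw": 16},
    {"dp": [66,-165,0],"yaw": 16},
  ],
)

```text
clock: 8.6
eef_pos: [479.3, -105.3, 74.0]
tcp_rot: [3.141, 0.0, -0.121]
contact_force: [0.7, 0.1, -1.6]
opening: 0.506
grasp_force: 61.3
```

Run:
```python
from h import *
import pickle
s=r.sense(); print(s['clock'],s['eef_pos'],np.degrees(s['tcp_rot']),s['contact_force'],s['opening'])
c,im=shot('wrist','w3.png'); pickle.dump((c,s),open('w3.pkl','wb'))
cv2.imwrite('pics/w3b.png',cv2.resize(im[:400,:,::-1],(800,571),interpolation=cv2.INTER_CUBIC))
```

```text
8.6 [ 479.33017401 -105.2999699    74.04862316] [ 1.79991881e+02  1.62089249e-02 -6.95702714e+00] [ 0.74772314  0.09636871 -1.62976992] 0.5063302328865198
```

View pics/w3b.png

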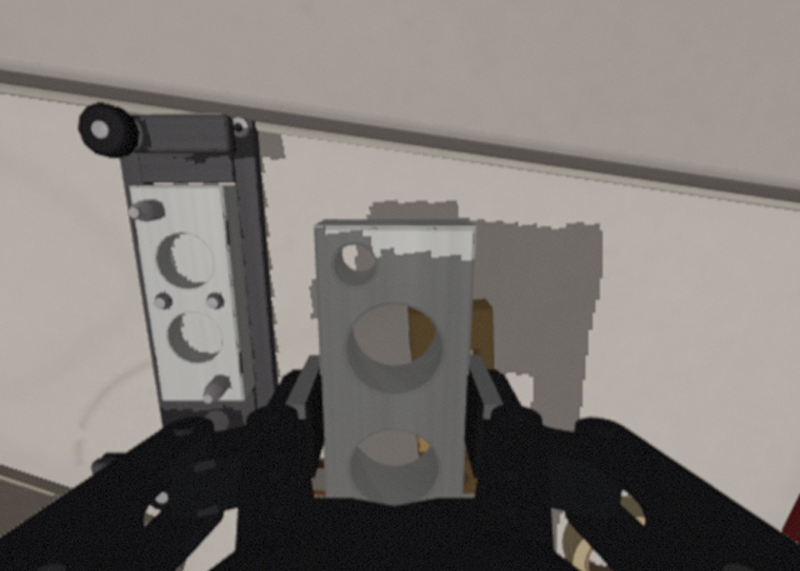

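The wrist view shows:
- **Held plate:** its far edge runs from (316,226) to (475,226), with openings at about (395,347) and (394,467) and a hole at (355,263).
- **Lower half, left:** face corners at (130,185), (235,183), (243,402) and (163,403), pocket rims centred at (185,259) and (194,337), and dowel tops at (134,212) and (211,395).

Run:
```python
from h import *
import pickle; c,s=pickle.load(open('w3.pkl','rb')); p=s['eef_pos']; y=s['tcp_rot'][2]
ux=np.array([np.cos(y),np.sin(y)]); uy=np.array([-np.sin(y),np.cos(y)])
k=400/571
W=lambda q,z:w(c,((q[0]+.5)*.7-.5,(q[1]+.5)*k-.5),z)[:2]
deg=lambda d:np.degrees(np.arctan2(d[1],d[0]))
def loc(v): return np.array([(v-p[:2])@ux,(v-p[:2])@uy]).round(1)
for zt in(121,):
    for n,q in(('fL',(316,226)),('fR',(475,226)),('o1',(395,347)),('o2',(394,467)),('h',(355,263))): print(n,loc(W(q,zt)))
C=[W(q,26) for q in((130,185),(235,183),(243,402),(163,403))]
print('corners',np.round(C,1).tolist(),np.mean(C,0),deg(C[0]+C[1]-C[2]-C[3]))
a,b=W((185,259.5),26),W((194.5,337),26); print('pockets',(a+b)/2,np.hypot(*(a-b)),deg(a-b))
a,b=W((162,301),31),W((213.5,300),31); print('pins',(a+b)/2,np.hypot(*(a-b)),deg(a-b)-90)
a,b=W((134,212),44),W((211,395),44); print('dowels',(a+b)/2,np.hypot(*(a-b)),deg(a-b)-deg((90,22)))
```

```text
fL [55.5 21.1]
fR [ 55.5 -21.7]
o1 [20.6 -0.2]
o2 [-19.7   0.1]
h [45.4 10.9]
corners [[558.5, 9.8], [553.4, -39.3], [441.3, -19.1], [446.0, 23.6]] [499.78404929  -6.23777858] -8.614245343167442
pockets [500.72147963  -4.64154688] 40.34914315844399 -7.147899885109308
pins [501.26041982  -5.96031553] 25.332815049789925 -5.824881677814773
dowels [500.96659847  -5.61569164] 91.35955532502322 -5.452338762045759
```

Call:
carry_out(
  targets=[
    {"dp": [1,-8,0],"yaw": 0},
    {"dp": [2.5,-26,0],"yaw": 0},
    {"dp": [4.5,-48,0],"yaw": 0},
    {"dp": [6.5,-70,0],"yaw": 0},
    {"dp": [8,-88,0],"yaw": 0},
    {"dp": [9,-99,0],"yaw": 0},
    {"dp": [9,-102,0],"yaw": 0},
    {"dp": [9,-102,0],"yaw": 0},
    {"dp": [9,-102,0],"yaw": 0},
  ],
)

```text
clock: 9.78
eef_pos: [500.7, -5.2, 74.2]
tcp_rot: [3.141, 0.0, -0.122]
contact_force: [-0.7, 0.2, -2.6]
opening: 0.503
grasp_force: 61.4
```

Call:
carry_out(
  targets=[
    {"dp": [0,0,6],"yaw": 0},
    {"dp": [0,0,16],"yaw": 0},
    {"dp": [0,0,28],"yaw": 0},
    {"dp": [0,0,38],"yaw": 0},
    {"dp": [0,0,45],"yaw": 0},
    {"dp": [0,0,50],"yaw": 0},
    {"dp": [0,0,50],"yaw": 0},
  ],
)

```text
clock: 10.65
eef_pos: [500.6, -4.7, 23.9]
tcp_rot: [3.142, 0.001, -0.121]
contact_force: [0.9, -0.2, -1.6]
opening: 0.508
grasp_force: 61.4
```

Run:
```python
from h import *
s=r.sense(); print(s['clock'],s['eef_pos'],np.degrees(s['tcp_rot']),s['contact_force'],s['wrist_torque'])
im=r.grab_frame('wrist')[130:380,150:410]; cv2.imwrite('pics/w4.png',cv2.resize(im[:,:,::-1],None,fx=2.3,fy=2.3,interpolation=cv2.INTER_CUBIC))
```

```text
10.65 [500.63327093  -4.72561833  23.86445228] [ 1.79997879e+02  3.02703252e-02 -6.95423692e+00] [ 0.90478677 -0.16220672 -1.62454709] [-0.01259454  0.0218569  -0.02715182]
```

View pics/w4.png

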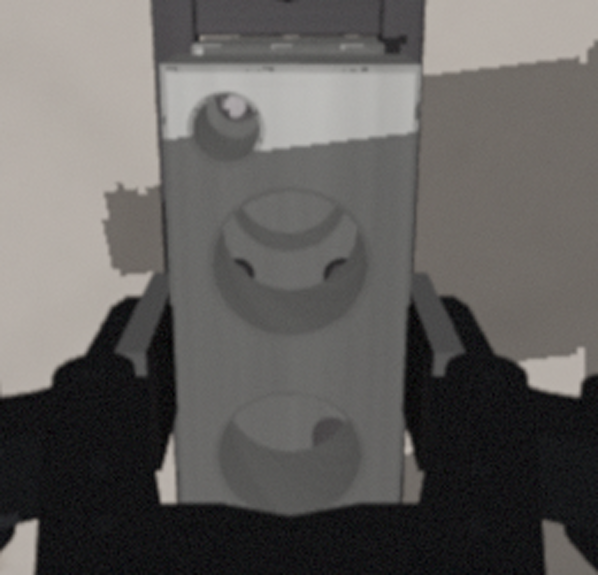

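The dowel tip shows through the far hole at (234,105), with the hole's rim centred at (227,126), and the pins sit symmetric in the opening. I'll work out the remaining offset.

Run:
```python
from h import *
c=r.get_calibration('wrist'); s=r.sense(); p=s['eef_pos'];y=s['tcp_rot'][2]
ux=np.array([np.cos(y),np.sin(y)]); uy=np.array([-np.sin(y),np.cos(y)])
f=lambda q:((q[0]+.5)/2.3-.5+150,(q[1]+.5)/2.3-.5+130)
for q,z in(((227,126),p[2]+47),((234,105),44),((234,105),43)):
    v=w(c,f(q),z)[:2]-p[:2]; print(v@ux,v@uy)
```

```text
45.162496688926446 10.835056148584131
44.4314916683065 11.65723022068827
44.271695435219854 11.73421938130777
```

Call:
carry_out(
  targets=[
    {"dp": [-0.5,-0.5,1],"yaw": 0},
    {"dp": [-0.5,-0.5,3],"yaw": 0},
    {"dp": [-0.5,-0.5,5],"yaw": 0},
    {"dp": [-0.5,-0.5,7],"yaw": 0},
    {"dp": [-0.5,-0.5,9],"yaw": 0},
    {"dp": [-0.5,-0.5,9],"yaw": 0},
  ],
)

```text
clock: 11.45
eef_pos: [500.2, -4.2, 15.0]
tcp_rot: [3.142, 0.0, -0.121]
contact_force: [-0.1, -0.1, -2.5]
opening: 0.503
grasp_force: 61.4
```

Call:
carry_out(
  targets=[
    {"dp": [0,0,1],"yaw": 0},
    {"dp": [0,0,2.5],"yaw": 0},
    {"dp": [0,0,4],"yaw": 0},
    {"dp": [0,0,5.5],"yaw": 0},
    {"dp": [0,0,7],"yaw": 0},
    {"dp": [0,0,7],"yaw": 0},
  ],
)

```text
clock: 12.2
eef_pos: [500.3, -4.2, 8.1]
tcp_rot: [3.142, 0.0, -0.121]
contact_force: [-0.1, -0.0, -2.4]
opening: 0.5
grasp_force: 61.4
```

Both dowels are entering freely. Next I press slowly.

Call:
carry_out(
  targets=[
    {"dp": [0,0,1],"yaw": 0},
    {"dp": [0,0,2],"yaw": 0},
    {"dp": [0,0,3],"yaw": 0},
    {"dp": [0,0,4],"yaw": 0},
    {"dp": [0,0,4],"yaw": 0},
  ],
)

```text
clock: 12.82
eef_pos: [500.4, -4.2, 4.4]
tcp_rot: [-3.142, -0.0, -0.121]
contact_force: [-0.7, 0.2, 4.7]
opening: 0.506
grasp_force: 62.1
```

Call:
carry_out(
  targets=[
    {"dp": [0,0,0.7],"yaw": 0},
    {"dp": [0,0,1.4],"yaw": 0},
    {"dp": [0,0,2.0],"yaw": 0},
    {"dp": [0,0,2.0],"yaw": 0},
  ],
)

```text
clock: 13.32
eef_pos: [500.4, -4.2, 2.3]
tcp_rot: [-3.142, -0.0, -0.121]
contact_force: [-2.3, -0.2, 6.9]
opening: 0.504
grasp_force: 62.4
```

Call:
carry_out(
  targets=[
    {"dp": [0,0,0.6],"yaw": 0},
    {"dp": [0,0,1.2],"yaw": 0},
    {"dp": [0,0,1.8],"yaw": 0},
    {"dp": [0,0,1.8],"yaw": 0},
  ],
)

```text
clock: 13.82
eef_pos: [500.5, -4.2, 0.7]
tcp_rot: [-3.142, -0.0, -0.121]
contact_force: [-3.1, 0.1, 9.2]
opening: 0.501
grasp_force: 62.7
```

Call:
carry_out(
  targets=[
    {"dp": [0,0,0.4],"yaw": 0},
    {"dp": [0,0,0.8],"yaw": 0},
    {"dp": [0,0,0.8],"yaw": 0},
  ],
)

```text
clock: 14.2
eef_pos: [500.5, -4.2, 0.5]
tcp_rot: [-3.142, -0.0, -0.121]
contact_force: [-5.8, 0.6, 19.1]
opening: 0.501
grasp_force: 64.0
```

Call:
carry_out(
  targets=[
    {"dp": [0,0,0.2],"yaw": 0},
    {"dp": [0,0,0.2],"yaw": 0},
    {"dp": [0,0,0.2],"yaw": 0},
    {"dp": [0,0,0.2],"yaw": 0},
    {"dp": [0,0,0.2],"yaw": 0},
  ],
)

```text
clock: 14.82
eef_pos: [500.5, -4.2, 0.5]
tcp_rot: [-3.142, -0.0, -0.121]
contact_force: [-6.3, -0.2, 20.5]
opening: 0.501
grasp_force: 64.4
```

```bash
python3 -c "
from rig import r
s=r.sense(); print(s['eef_pos'],s['contact_force'],s['wrist_torque'],s['grasp_force']); print(r.sign_off())"
```

```text
[ 5.00469520e+02 -4.19446780e+00  4.69478279e-01] [-6.27112554 -0.20225693 20.48872207] [0.02441221 1.05533983 0.00112258] 64.43892180919647
the job is handed in; nothing more can be done
None
```

The cylinder upper half is on the dowels of the lower half in the clamp frame and held shut at about 20 N; I handed the job in at about 15 s, and no verdict came back.

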